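# Lid-switch check on an espresso machine's tank

## Robot

A 7-joint arm with a two-finger parallel gripper is mounted at the origin on the work surface. World frame = base frame: x ahead of the robot, y to its left, z up, the work surface at z = 0. Lengths are in m, angles in rad, forces in N, time in s.
With the tool pointing down it reaches from about 0.425 to 0.875 m from the base axis. Payload 4.7 kg.
Tool frame: the origin (TCP) lies at the very end of the fingers, on their centre line; the grasp point (between the pads) lies 19 mm behind it; z points along the fingers, y is the line along which they close (so a half turn about z gives the same grasp; the last joint's range is limited). The gripper opens to 87 mm and grips with 3 to 60 N. Pads are 19 mm wide; open, the fingers measure 117 mm over their backs; the gripper's body (75 mm by 190 mm) begins 51 mm behind the grasp point.
Start: joints at [1.193, 0.321, -0.07, 1.45, 0.023, 1.371, -0.057], TCP at [0.248, -0.601, 0.223] pointing down, gripper open.
Joint ranges: [-2.86, 2.86], [-0.3, 2.09], [-1.38, 1.24], [0.06, 2.45], [-1.56, 4.7], [0.09, 2.05], [-2.69, 2.69]. Speed limits (rad/s): [2.57, 2.57, 3.14, 3.14, 3.14, 3.14, 3.14].

## Interface

Orientations are given as a rotation vector (axis times angle).
In Python, from bench import ctrl gives the robot as it stands.
- The arm moves only by the tool jog_arm, never from a script. Its argument "commands" is a list of rows, each a list of 7 numbers: the opening, from 0 (shut) to 1 (fully open), then the shift along the world's x, y, z scaled (see below), then the turn, a rotation vector about the world's x, y, z scaled (see below). A call has exactly 5 rows; each row is the pose to reach, as a shift and turn from the pose commanded when the call began; what a row does not reach only later rows make up. The controller multiplies each number of a shift by 0.5 m and each number of a turn by 30 degrees. A row lasts 1/12 s, in which the tool goes at most 41.7 mm and 7.16 degrees, less where a joint would pass 70% of its speed; a pose out of reach is approached as far as the arm can. A call with a number of a shift or a turn outside -1 to 1 is refused whole. A call with a gripper value outside its range is refused whole. The fingers move at their own pace and stop on an object; "grip_force" is the grip in N (left out, the last holds). Time passes only in rows, so rows that repeat a pose let the fingers close, or fill a call up. It gives the time, the measured TCP pose, the force, the opening and the grip force at its end, in the units of the state.
- ctrl.get_state(): the state, without advancing time (a new reading comes with each control period).
- ctrl.get_image(name): name is "scene" or "top" or "wrist"; returns a dict with "frame" (480x640x3 uint8, red, green, blue), "vfov" (degrees; the focal length in pixels is half the picture's height over the tangent of half this angle, whatever the lens; pixels are square), "cx", "cy" (the principal point, pixels), "camera_from_world" (4x4, takes a point from world to camera coordinates); the wrist camera has in their place "mount" (4x4, takes a point from camera to tool coordinates, whose origin is the TCP and whose axes are the flange's). Camera axes: x right, y down, z forward; pixel columns grow to the right and rows downward; lengths in m; the calibration is good to about 2 mm. The wrist camera is an equidistant fisheye: a pixel r from the principal point sees the ray r / f radians off the axis. A picture is of the moment at which its call begins: read the wrist's pose just before it. There is no depth.
- ctrl.close_job(): hands the job in; it is judged then, once.
The state is a dict: "time": time; "joint_positions": joint angles; "qd": joint speeds; "joint_torque": joint torques, N m; "position": TCP position; "tool_rot": TCP orientation; "ft_force": force on the tool from outside, world axes, zero at the start; "torque": the same for the moment, N m; "grip_width": opening from 0.0 (shut) to 1.0 (fully open); "grip_force": force on a finger pad.
Only numpy, scipy, OpenCV 4.12 (cv2) and the standard library are available. Lean on these libraries where they do the work, as an engineer would, in place of code of your own. Each camera call takes 0.05 s, during which the arm holds its last target. There are 200 camera calls.

## Task

Check the lid switch of the coffee machine's water tank: take the red gauge out of the rack, stand its blade fully home in the slot of the black lid switch beside the closed tank lid, and let go of it. Then lift the lid by its black bar and finish with the gripper still holding it, steady, 40 degrees (give or take 5) open from closed; without the gripper it would fall shut. Leave the gauge in the switch, and leave the other two gauges and the things lying on the bench where they are.

Things in the scene. Friction and masses are not known exactly. Their poses are not given: they have to be found in the camera images.
- red_gauge_handle (a point): Red-handled gauge: the one to use, at the start in one of the rack's three slots, shoulder resting on the rack; upright handle 46 mm tall, 14 mm thick (its x) and 26 mm wide (its y); below it a steel blade 3 mm thick, 18 mm wide, 24 mm long, that ends at the handle's underside (the shoulder). About 50 to 85 g. Point: centre of the handle, 23 mm above the shoulder and 47 mm above the blade's tip; z up along the gauge.
- yellow_gauge_handle (a point): Yellow-handled gauge: stays in the rack; upright handle 46 mm tall, 14 mm thick (its x) and 26 mm wide (its y); below it a steel blade 3 mm thick, 18 mm wide, 24 mm long, that ends at the handle's underside (the shoulder). About 50 to 85 g. Point: centre of the handle, 23 mm above the shoulder and 47 mm above the blade's tip; z up along the gauge.
- blue_gauge_handle (a point): Blue-handled gauge: stays in the rack; upright handle 46 mm tall, 14 mm thick (its x) and 26 mm wide (its y); below it a steel blade 3 mm thick, 18 mm wide, 24 mm long, that ends at the handle's underside (the shoulder). About 50 to 85 g. Point: centre of the handle, 23 mm above the shoulder and 47 mm above the blade's tip; z up along the gauge.
- rack: Brown wooden gauge rack, fixed, 60 (x) x 170 (y) x 40 mm tall, origin under its centre. Its three slots lie at y = -55, 0 and +55 mm, at its top; each slot is 6 mm (x) by 22 mm (y) and 32 mm deep, all gauges stand with their axes parallel to the rack's.
- switch_slot (a point): Slot in the black lid-switch block (50 x 50 mm, top 75 mm above the bench, two brass strips on top) on the steel tank housing's left side as the robot faces it. Point: centre of the slot's mouth, in the block's top face. Slot 6 mm wide (along its x), 22 mm long (its y), 32 mm deep, z up. Fully home, the gauge's shoulder rests on the block's top.
- lid_bar (a point): Black round bar handle on the tank lid, 10 mm thick, 110 mm long along its y (parallel to the hinge), on two posts at its ends; closed, it is 128 mm above the bench. Point: middle of the bar. The bar stands 32 mm above the lid's upper face, 5 mm beyond its front edge, 165 mm in front of and 38 mm above the hinge line.
- lid_hinge (a point): Middle of the lid's hinge line, on the far upper edge of the tank housing (160 deep x 170 wide x 90 mm tall, fixed to the bench), 90 mm above the bench. The hinge runs along the point's y; with the lid closed, the point's x points away from the robot and -x to the bar; the frame turns with the lid. The slot is 80 mm in front of the hinge line (-x), 130 mm to the left (+y) and 15 mm below.
- lid (a joint): Steel lid, 160 x 170 x 6 mm, about 0.25 to 0.5 kg: opening angle in rad, 0 = closed, growing as the bar rises and swings up and back; 0.698 = 40 degrees. It falls shut by its weight; limit 1.3.
- screwdriver: Yellow-handled screwdriver lying between robot and tank housing; origin at the middle of its underside. Leave it alone.
- portafilter: Steel portafilter with black handle, 62 mm basket, lying behind the housing; origin under the basket, handle along its -x. Leave it alone.
- can: Yellow spray can, 54 mm across, 150 mm tall, upright; origin under its base. Leave it alone.
- tamper: Steel coffee tamper, 56 mm base, 80 mm tall, upright; origin under its base. Leave it alone.
- hex_keys: Red folding hex-key set 100 x 32 x 18 mm lying flat; origin under its centre. Leave it alone.
There are look-alikes about, which are no part of the job. Leave any green look-alike of the part that bears red_gauge_handle alone.

How it is judged:
On the way:
1. the red gauge stands fully home in the switch slot, let go, with the lid still closed (z of red_gauge_handle in the frame of switch_slot between 0.015 and 0.0265 m and horizontal distance between red_gauge_handle and switch_slot below 0.007 m and angle between red_gauge_handle's own z axis and vertical below 0.12 rad and contact force between red_gauge and the fingers below 0.1 N and value of joint lid below 0.05 rad), for 0.2 s.
At the end, for the whole second after the job is handed in: Fingers still hold the lid steady (under 0.05 rad/s) at 40 +- 5 degrees (0.611 to 0.785 rad), nothing else propping it; the red gauge, let go, stands within 0.12 rad of upright in the switch slot, shoulder within 3.5 mm of the block, handle within 7 mm of the slot's centre (z of red_gauge_handle in the frame of switch_slot between 0.015 and 0.0265 m and horizontal distance between red_gauge_handle and switch_slot below 0.007 m and angle between red_gauge_handle's own z axis and vertical below 0.12 rad and contact force between red_gauge and the fingers below 0.1 N and value of joint lid between 0.611 and 0.785 rad and velocity of joint lid between -0.05 and 0.05 rad/s and contact force between lid and the fingers above 0.5 N and contact force between lid and red_gauge below 0.1 N and contact force between lid and screwdriver below 0.1 N and contact force between lid and portafilter below 0.1 N and contact force between lid and can below 0.1 N and contact force between lid and tamper below 0.1 N and contact force between lid and hex_keys below 0.1 N); the arm keeps its last pose, push and grip.
It fails at once if the yellow or the blue gauge is moved more than 15 mm from its place (distance of any of yellow_gauge_handle, blue_gauge_handle from where it was at the start of the episode above 0.015 m).
It fails at once if the screwdriver, portafilter, spray can, tamper or hex-key set is moved more than 30 mm (distance of any of screwdriver, portafilter, can, tamper, hex_keys from where it was at the start of the episode above 0.03 m).
It also fails if it takes over 58 s, if anything falls off the work surface, if the arm or the gripper's body presses on something with over 40 N, if the wrist force passes 120 N, or if a joint passes its speed limit or range.

## Working session

There is one attempt and no reset: what is moved stays moved. The work goes in short steps, Python scripts to look and compute and a tool call to move; the robot and the scene stay as the last step left them, time stands still between calls to the robot, and variables do not carry over. Pictures are saved under pics/ and viewed, at most 10 in all, crops included, and the job is handed in when it is done.

Besides the shell and the picture viewer there is one more tool, called after "Emit:" by a JSON object that holds its "api" and its "payload". jog_arm: Moves the arm, as the interface text tells. Shifts and turns lie within -1 to 1; 1 stands for 0.5 m of shift or 30 degrees of turn. Its arguments: {"type":"object","properties":{"commands":{"type":"array","items":{"type":"array","items":{"type":"number","minimum":-1,"maximum":1}}},"grip_force":{"type":"number"}},"required":["commands"]}

```bash
mkdir -p pics; cat > h.py <<'E'
import numpy as np, cv2, sys
sys.path.insert(0,'.')
from bench import ctrl
from scipy.spatial.transform import Rotation as R
def grab(n,fn=None):
    s=ctrl.get_state(); d=ctrl.get_image(n); d['s']=s
    if fn: cv2.imwrite('pics/'+fn,d['frame'][:,:,::-1])
    return d
def ray(d,u,v):
    f=240/np.tan(np.radians(d['vfov'])/2); x=(u-d['cx']);y=(v-d['cy'])
    if 'mount' in d:
        r=np.hypot(x,y)+1e-9;t=r/f
        c=np.array([np.sin(t)*x/r,np.sin(t)*y/r,np.cos(t)])
        T=np.eye(4);T[:3,:3]=R.from_rotvec(d['s']['tool_rot']).as_matrix();T[:3,3]=d['s']['position']
        T=T@d['mount']
    else:
        c=np.array([x/f,y/f,1]);T=np.linalg.inv(d['camera_from_world'])
    w=T[:3,:3]@c
    return T[:3,3],w/np.linalg.norm(w)
def onz(d,u,v,z):
    o,w=ray(d,u,v);return o+w*(z-o[2])/w[2]
def tri(*obs):
    A=0;b=0
    for d,u,v in obs:
        o,w=ray(d,u,v);P=np.eye(3)-np.outer(w,w);A=A+P;b=b+P@o
    return np.linalg.solve(A,b)
E
python3 - <<'E'
from h import *
a=grab('scene','s0.png');b=grab('top','t0.png')
cv2.imwrite('pics/a.png',np.vstack([a['frame'],b['frame']])[:,:,::-1])
import pickle;pickle.dump((a,b),open('ab.pkl','wb'))
for d in(a,b):print(d['vfov'],np.linalg.inv(d['camera_from_world'])[:3,[2,3]].T.round(2))
print(ctrl.get_state())
E
```

```text
43.484008158547 [[-0.84  0.13 -0.53]
 [ 1.63 -0.14  0.78]]
49.329042266124766 [[ 0.21  0.01 -0.98]
 [ 0.35  0.04  1.2 ]]
{'time': 0.1, 'joint_positions': array([ 1.19309814,  0.32176446, -0.07010309,  1.45155807,  0.02260577,
        1.37078853, -0.05692927]), 'qd': array([ 0.00025442, -0.00110693, -0.00023274, -0.00228265,  0.00105975,
        0.00025466, -0.00081516]), 'joint_torque': array([-9.35311255e-04, -4.92572236e+01, -4.06119442e-01, -3.13399172e+01,
       -6.41707680e-02,  3.95422813e-02,  9.05928755e-05]), 'position': array([ 0.247978  , -0.60030282,  0.22155836]), 'tool_rot': array([-3.07985276e+00, -6.11206388e-01,  6.70922960e-04]), 'ft_force': array([-0.47727808, -0.29328594, -0.56146781]), 'torque': array([-0.00446332,  0.01664188,  0.02788421]), 'grip_force': 0.0, 'grip_width': 0.9987762161882373}
```

View pics/s0.png

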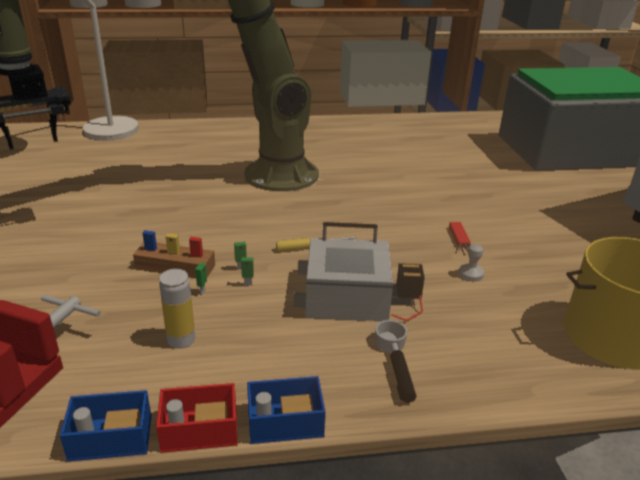

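View pics/t0.png

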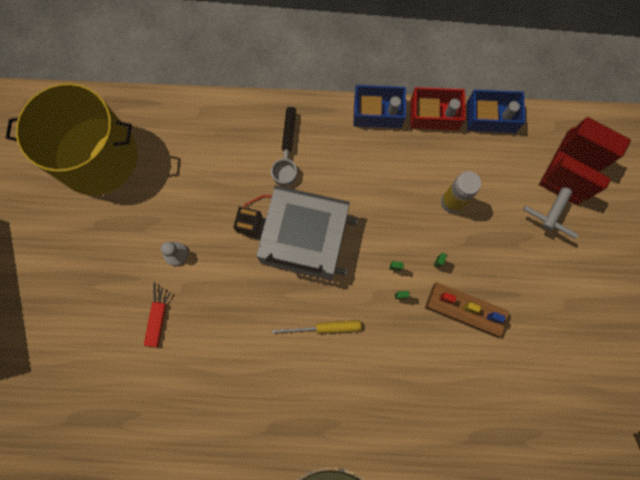

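Candidates for the red gauge are:
- red handle in the rack: scene (196,246), top (450,298)
- red hex keys: top (155,325)
- red bin: top (438,108)
- red clamp: top (590,150)
- green look-alikes: top (397,265), (440,260), (402,295)

I choose the rack one and check it in a close crop.

```bash
python3 - <<'E'
from h import *
import pickle;a,b=pickle.load(open('ab.pkl','rb'))
t=b['frame'];s=a['frame']
def z(im,x,y,w,h): return cv2.resize(im[y:y+h,x:x+w],(400,300),interpolation=cv2.INTER_CUBIC)
im=np.vstack([np.hstack([z(t,230,180,140,105),z(t,420,270,100,75)]),np.hstack([z(s,290,215,140,105),z(s,130,222,100,75)])])
cv2.imwrite('pics/c.png',np.clip(im[:,:,::-1]*1.6,0,255))
def cen(im,x,y,w,h,f):
    r=im[y:y+h,x:x+w].astype(int);m=f(r[...,0],r[...,1],r[...,2]).astype(np.uint8)
    n,l,st,c=cv2.connectedComponentsWithStats(m);i=1+np.argmax(st[1:,4]);return c[i]+[x,y],st[i],(l==i).astype(np.uint8)
F={'red':lambda r,g,bb:(r>90)&(g<50)&(bb<50),'yellow':lambda r,g,bb:(r>110)&(g>90)&(bb<60),'blue':lambda r,g,bb:(bb>80)&(r<60)}
for k,f in F.items():
    p,st1,_=cen(t,420,280,95,60,f);q,st2,_=cen(s,130,225,85,50,f)
    print(k,p.round(1),st1,q.round(1),st2,'tri',tri((b,*p),(a,*q)).round(4),'z.075',onz(b,*p,.075).round(4))
p,st,m=cen(t,420,275,95,70,lambda r,g,bb:(r>80)&(r-bb>45)&(g<95)&(g>45))
c=cv2.findContours(m,0,1)[0];c=max(c,key=cv2.contourArea)
rc=cv2.boxPoints(cv2.minAreaRect(c))+[420,275];print('rack',np.array([onz(b,*x,.03) for x in rc]).round(3))
E
```

```text
red [448.2 297.1] [20 13 16 10 93] [196.8 245.3] [60 13 12 19 82] tri [ 0.4853 -0.2318  0.0692] z.075 [ 0.4845 -0.2324  0.075 ]
yellow [473.8 306.3] [48 22 13 10 86] [177.7 246.2] [36 11 23 21 90] tri [ 0.4688 -0.2817  0.0615] z.075 [ 0.4671 -0.2872  0.075 ]
blue [498.3 316.8] [73 33 12  9 65] [150.8 235.9] [13  6 13 18 44] tri [ 0.4471 -0.3347  0.0771] z.075 [ 0.4472 -0.339   0.075 ]
rack [[ 0.418 -0.183  0.03 ]
 [ 0.525 -0.197  0.03 ]
 [ 0.507 -0.397  0.03 ]
 [ 0.401 -0.38   0.03 ]][ WARN:0@0.311] global loadsave.cpp:1063 imwrite_ Unsupported depth image for selected encoder is fallbacked to CV_8U.
```

View pics/c.png

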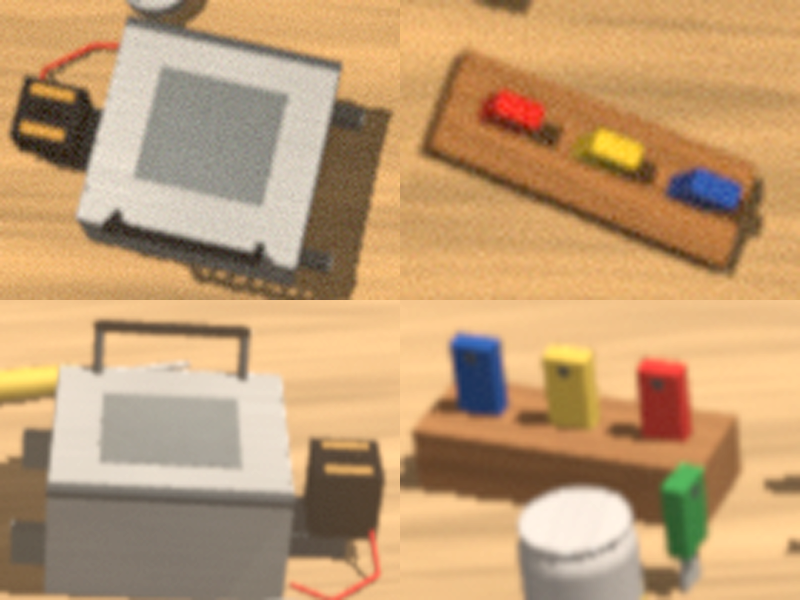

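The crop confirms the red handle in the rack's left slot, upright, with all three gauges thin across the rack. The switch shows two brass strips at about top (249,212) and (245,226), with the slot midway between them. The bar spans scene (324,223) to (376,226).

```bash
python3 - <<'E'
from h import *
import pickle;a,b=pickle.load(open('ab.pkl','rb'))
k=140/400
T=lambda x,y:(230+x*k,180+y*k)
S=lambda x,y:(290+x*k,215+(y-300)*k)
P=lambda d,p,z:onz(d,*p,z).round(4)
print('slot strips',P(b,T(54,92),.075),P(b,T(43,132),.075),'scene',P(a,S(346,445),.075),P(a,S(350,469),.075))
print('lid rear',P(b,T(128,24),.096),P(b,T(340,66),.096),'front',P(b,T(82,215),.096),P(b,T(295,268),.096))
print('bar',P(a,S(97,324),.128),P(a,S(247,331),.128))
d=np.array([.4853,-.2318])-[.4471,-.3347];print(np.degrees(np.arctan2(-d[0],d[1])))
E
```

```text
slot strips [0.654  0.2093 0.075 ] [0.6216 0.2155 0.075 ] scene [0.622  0.2195 0.075 ] [0.6525 0.2139 0.075 ]
lid rear [0.7051 0.1531 0.096 ] [ 0.6787 -0.0114  0.096 ] front [0.5538 0.1783 0.096 ] [0.5208 0.0169 0.096 ]
bar [0.5182 0.0475 0.128 ] [0.5397 0.1593 0.128 ]
-20.366648472353976
```

Emit:
{"api": "jog_arm", "payload": {"commands": [[1,0.24,0.37,0,0,0,0.8],[1,0.24,0.37,0,0,0,0.8],[1,0.24,0.37,0,0,0,0.8],[1,0.24,0.37,0,0,0,0.8],[1,0.24,0.37,0,0,0,0.8]], "grip_force": 30}}

```text
time: 0.52
position: [0.362, -0.424, 0.2221]
tool_rot: [-2.885, -1.241, 0.001]
ft_force: [1.3, -0.8, 0.8]
grip_width: 1.0
grip_force: 0.0
```

Emit:
{"api": "jog_arm", "payload": {"commands": [[1,0.24,0.37,0,0,0,0.783],[1,0.24,0.37,0,0,0,0.783],[1,0.24,0.37,-0.06,0,0,0.783],[1,0.24,0.37,-0.06,0,0,0.783],[1,0.24,0.37,-0.06,0,0,0.783]]}}

```text
time: 0.93
position: [0.4739, -0.2518, 0.1955]
tool_rot: [2.573, 1.802, -0.0]
ft_force: [1.0, -0.5, -0.4]
grip_width: 0.998
grip_force: 0.0
```

Emit:
{"api": "jog_arm", "payload": {"commands": [[1,0,0,0,0,0,0],[1,0,0,0,0,0,0],[1,0,0,0,0,0,0],[1,0,0,0,0,0,0],[1,0,0,0,0,0,0]]}}

```text
time: 1.35
position: [0.4725, -0.2555, 0.196]
tool_rot: [2.577, 1.796, -0.001]
ft_force: [-0.7, -0.4, 0.4]
grip_width: 0.998
grip_force: 0.0
```

```bash
python3 - <<'E'
from h import *
d=grab('wrist','w1.png');s=d['s'];print(s['position'],s['tool_rot'],s['joint_positions'].round(2))
M=R.from_rotvec(s['tool_rot']).as_matrix();print(M[:,1:].round(4), d['mount'].round(3))
E
```

```text
[ 0.47250808 -0.25546286  0.1959746 ] [ 2.57695027e+00  1.79620136e+00 -5.95019217e-04] [ 0.84  0.12 -0.42  1.76  0.05  1.28  0.05]
[[ 9.382e-01 -1.000e-04]
 [-3.460e-01 -6.000e-04]
 [ 1.000e-04 -1.000e+00]] [[ 0.001 -0.953 -0.305  0.083]
 [ 1.     0.001  0.     0.001]
 [ 0.    -0.305  0.953 -0.163]
 [ 0.     0.     0.     1.   ]]
```

View pics/w1.png

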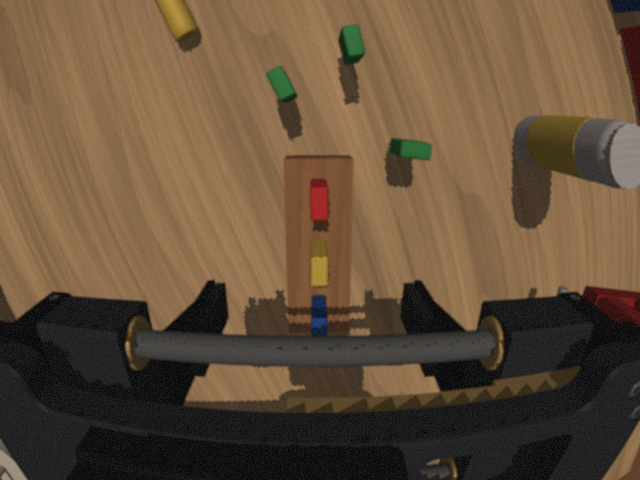

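The wrist picture shows the red gauge at (319,201), with the rack and gauges square to the fingers. I'll measure the top face at z = 0.086.

```bash
python3 - <<'E'
from h import *
d=grab('wrist')
r=d['frame'][150:240,290:345].astype(int);m=(r[...,0]>100)&(r[...,1]<70)&(r[...,2]<70)
ys,xs=np.nonzero(m);xs+=290;ys+=150
print(xs.min(),xs.max(),ys.min(),ys.max())
for row in range(ys.min(),ys.max()+1,3):
  q=d['frame'][row,319];print(row,q,onz(d,319,row,.086).round(4))
for u in (xs.min(),xs.max()+1): print(onz(d,u,203,.086).round(4))
E
```

```text
309 330 178 232
178 [113  67  43] [ 0.4917 -0.2168  0.086 ]
181 [110  32  31] [ 0.4909 -0.2189  0.086 ]
184 [106  30  26] [ 0.4902 -0.2211  0.086 ]
187 [130  31  33] [ 0.4894 -0.2232  0.086 ]
190 [163  40  39] [ 0.4886 -0.2253  0.086 ]
193 [162  44  42] [ 0.4878 -0.2275  0.086 ]
196 [161  46  42] [ 0.487  -0.2296  0.086 ]
199 [159  46  40] [ 0.4863 -0.2318  0.086 ]
202 [159  43  37] [ 0.4855 -0.234   0.086 ]
205 [158  44  37] [ 0.4847 -0.2361  0.086 ]
208 [160  45  41] [ 0.4839 -0.2383  0.086 ]
211 [158  42  38] [ 0.4831 -0.2405  0.086 ]
214 [158  42  38] [ 0.4823 -0.2427  0.086 ]
217 [159  40  40] [ 0.4815 -0.2449  0.086 ]
220 [110  41  35] [ 0.4807 -0.2471  0.086 ]
223 [61 43 36] [ 0.4799 -0.2494  0.086 ]
226 [50 28  7] [ 0.4791 -0.2516  0.086 ]
229 [61 45 37] [ 0.4782 -0.2539  0.086 ]
232 [101  69  47] [ 0.4774 -0.2561  0.086 ]
[ 0.4781 -0.2321  0.086 ]
[ 0.4937 -0.2378  0.086 ]
```

Emit:
{"api": "jog_arm", "payload": {"commands": [[1,0.025,0.042,-0.06,0,0,0],[1,0.025,0.042,-0.12,0,0,0],[1,0.025,0.042,-0.18,0,0,0],[1,0.025,0.042,-0.24,0,0,0],[1,0.025,0.042,-0.293,0,0,0]]}}

```text
time: 1.87
position: [0.4851, -0.2332, 0.0478]
tool_rot: [-2.575, -1.799, 0.001]
ft_force: [1.2, 0.5, -0.1]
grip_width: 0.998
grip_force: 0.0
```

Emit:
{"api": "jog_arm", "payload": {"commands": [[1,0,0,0,0,0,0],[1,0,0,0,0,0,0],[0.1,0,0,0,0,0,0],[0.1,0,0,0,0,0,0],[0.1,0,0,0,0,0,0]]}}

```text
time: 2.28
position: [0.4873, -0.2335, 0.0515]
tool_rot: [2.572, 1.798, 0.002]
ft_force: [0.6, -0.5, -0.7]
grip_width: 0.856
grip_force: 0.0
```

Emit:
{"api": "jog_arm", "payload": {"commands": [[0,0,0,0,0,0,0],[0,0,0,0,0,0,0],[0,0,0,0,0,0,0],[0,0,0,0,0,0,0],[0,0,0,0,0,0,0]]}}

```text
time: 2.7
position: [0.4859, -0.2326, 0.0495]
tool_rot: [2.574, 1.801, 0.0]
ft_force: [-0.2, -0.2, -0.3]
grip_width: 0.477
grip_force: 0.0
```

Emit:
{"api": "jog_arm", "payload": {"commands": [[0,0,0,0,0,0,0],[0,0,0,0,0,0,0],[0,0,0,0,0,0,0],[0,0,0,0,0,0,0],[0,0,0,0,0,0,0]]}}

```text
time: 3.12
position: [0.4858, -0.2326, 0.0493]
tool_rot: [-2.574, -1.801, 0.0]
ft_force: [-0.9, 0.0, -0.1]
grip_width: 0.158
grip_force: 30.0
```

Emit:
{"api": "jog_arm", "payload": {"commands": [[0,0,0,0,0,0,0],[0,0,0,0,0,0,0],[0,0,0,0,0,0,0],[0,0,0,0,0,0,0],[0,0,0,0,0,0,0]]}}

```text
time: 3.53
position: [0.4858, -0.2326, 0.0493]
tool_rot: [2.574, 1.801, -0.0]
ft_force: [-0.1, -0.1, -0.5]
grip_width: 0.16
grip_force: 30.0
```

Emit:
{"api": "jog_arm", "payload": {"commands": [[0,0,0,0.04,0,0,0],[0,0,0,0.1,0,0,0],[0,0,0,0.18,0,0,0],[0,0,0,0.25,0,0,0],[0,0,0,0.3,0,0,0]]}}

```text
time: 3.95
position: [0.4869, -0.2329, 0.2029]
tool_rot: [2.571, 1.799, 0.003]
ft_force: [0.6, -0.5, -0.0]
grip_width: 0.158
grip_force: 30.0
```

Emit:
{"api": "jog_arm", "payload": {"commands": [[0,0.02,0.07,0,0,0,0.07],[0,0.04,0.14,0,0,0,0.14],[0,0.067,0.21,0,0,0,0.21],[0,0.09,0.28,0,0,0,0.28],[0,0.11,0.33,0,0,0,0.333]]}}

```text
time: 4.37
position: [0.5414, -0.0636, 0.1997]
tool_rot: [-2.403, -2.023, -0.002]
ft_force: [0.5, 0.4, -0.3]
grip_width: 0.158
grip_force: 30.0
```

Emit:
{"api": "jog_arm", "payload": {"commands": [[0,0.03,0.08,0,0,0,0],[0,0.06,0.16,0,0,0,0],[0,0.08,0.22,0,0,0,0],[0,0.1,0.29,0,0,0,0],[0,0.12,0.34,0,0,0,0]]}}

```text
time: 4.78
position: [0.6007, 0.1065, 0.1994]
tool_rot: [-2.404, -2.021, -0.002]
ft_force: [-0.8, 1.3, -0.8]
grip_width: 0.159
grip_force: 30.0
```

Emit:
{"api": "jog_arm", "payload": {"commands": [[0,0.03,0.08,0,0,0,0],[0,0.05,0.13,0,0,0,0],[0,0.05,0.13,0,0,0,0],[0,0.05,0.13,0,0,0,0],[0,0.05,0.13,0,0,0,0]]}}

```text
time: 5.2
position: [0.6258, 0.1664, 0.1989]
tool_rot: [2.408, 2.017, -0.002]
ft_force: [-0.2, -0.5, -1.8]
grip_width: 0.159
grip_force: 30.0
```

```bash
python3 - <<'E'
from h import *
d=grab('wrist','w2.png');s=d['s'];print(s['position'],s['tool_rot'],s['joint_positions'].round(2))
M=R.from_rotvec(s['tool_rot']).as_matrix();print(M[:,1:].round(4),s['grip_width'])
import pickle;pickle.dump(d,open('w2.pkl','wb'))
E
```

```text
[0.62579618 0.16638865 0.19894178] [ 2.40783294e+00  2.01703302e+00 -1.96954805e-03] [ 0.23  0.41 -0.7   1.47  0.26  1.36 -0.66]
[[ 9.845e-01 -6.000e-04]
 [-1.753e-01 -1.200e-03]
 [-4.000e-04 -1.000e+00]] 0.15860191393518613
```

View pics/w2.png

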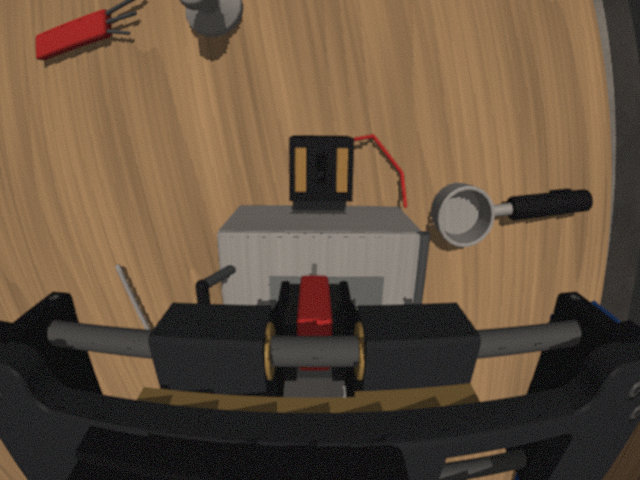

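The slot is between the brass strips near (321,170) and square to the tool. The red handle sits between the pads at columns 298–331, with the top face in about rows 320–370.

```bash
python3 - <<'E'
from h import *
import pickle;d=pickle.load(open('w2.pkl','rb'));s=d['s'];f=d['frame']
r=f[140:200,288:356].astype(int);m=((r[...,0]>110)&(r[...,0]-r[...,2]>60)).astype(np.uint8)
n,l,st,c=cv2.connectedComponentsWithStats(m)
P=[]
for i in range(1,n):
    if st[i,4]>100:
        p=c[i]+[288,140];w=onz(d,*p,.075);P.append(w);print(p,st[i],w.round(4))
m=(P[0]+P[1])/2;print('slot',m.round(4),'d',(P[0]-P[1]).round(4))
M=R.from_rotvec(s['tool_rot']).as_matrix()
def tl(u,v,z): return M.T@(onz(d,u,v,z)-s['position'])
# handle: shoulder ~9.3mm beneath TCP, top ~36.7 above
z0=s['position'][2]
for v in range(270,376,6): print(v,f[v,314],'top',tl(314,v,z0+.0367)[:2].round(4),'sh',tl(314,v,z0-.0093)[:2].round(4))
r=f.astype(int)
for v in (290,310,330,350):
    x=np.nonzero((r[v,280:350,0]>70)&(r[v,280:350,1]<50))[0]+280;print(v,x.min(),x.max(),tl(x.min(),v,z0+.0367)[:2].round(4),tl(x.max()+1,v,z0+.0367)[:2].round(4))
E
```

```text
[300.39726027 169.15296804] [  7   8  11  44 438] [0.6244 0.2147 0.075 ]
[341.6875     169.32366071] [ 49   8  11  44 448] [0.6559 0.2091 0.075 ]
slot [0.6401 0.2119 0.075 ] d [-0.0315  0.0056  0.    ]
270 [98 95 90] top [0.0304 0.0008] sh [0.0112 0.0008]
276 [108  42  37] top [0.028  0.0008] sh [0.0079 0.0008]
282 [108  22  17] top [0.0255 0.0008] sh [0.0045 0.0008]
288 [109  22  24] top [0.023  0.0008] sh [0.0012 0.0008]
294 [109  24  23] top [0.0205 0.0008] sh [-0.0023  0.0008]
300 [113  32  35] top [0.0179 0.0008] sh [-0.0058  0.0008]
306 [112  22  24] top [0.0153 0.0008] sh [-0.0094  0.0009]
312 [111  28  32] top [0.0126 0.0009] sh [-0.013   0.0009]
318 [131  36  34] top [0.0099 0.0009] sh [-0.0167  0.0009]
324 [77 20 16] top [0.0072 0.0009] sh [-0.0204  0.0009]
330 [84 33 31] top [0.0044 0.0009] sh [-0.0243  0.0009]
336 [51 34 36] top [0.0015 0.0009] sh [-0.0282  0.0009]
342 [60 62 58] top [-0.0014  0.0009] sh [-0.0322  0.0009]
348 [72 70 67] top [-0.0044  0.0009] sh [-0.0363  0.0009]
354 [73 70 67] top [-0.0075  0.0009] sh [-0.0404  0.0009]
360 [78 76 74] top [-0.0106  0.0009] sh [-0.0447  0.0009]
366 [62 50 44] top [-0.0138  0.0009] sh [-0.0491  0.0009]
372 [47 50 49] top [-0.0171  0.0009] sh [-0.0536  0.0009]
290 300 328 [ 0.0222 -0.0044] [0.0222 0.0065]
310 298 330 [ 0.0135 -0.0053] [0.0135 0.0074]
330 299 330 [ 0.0043 -0.0051] [0.0044 0.0076]Traceback (most recent call last):
  File "<stdin>", line 17, in <module>
    return umr_minimum(a, axis, None, out, keepdims, initial, where)
ValueError: zero-size array to reduction operation minimum which has no identity
```

Emit:
{"api": "jog_arm", "payload": {"commands": [[0,0.014,0.05,0,0,0,0],[0,0.028,0.097,-0.02,0,0,0],[0,0.028,0.097,-0.08,0,0,0],[0,0.028,0.097,-0.13,0,0,0],[0,0.028,0.097,-0.154,0,0,0]]}}

```text
time: 5.67
position: [0.6385, 0.213, 0.1189]
tool_rot: [-2.41, -2.015, 0.008]
ft_force: [-0.1, -0.5, -1.2]
grip_width: 0.159
grip_force: 30.0
```

Emit:
{"api": "jog_arm", "payload": {"commands": [[0,0,0,0,0,0,0],[0,0,0,0,0,0,0],[0,0,0,0,0,0,0],[0,0,0,0,0,0,0],[0,0,0,0,0,0,0]]}}

```text
time: 6.08
position: [0.6408, 0.216, 0.1243]
tool_rot: [2.407, 2.016, 0.004]
ft_force: [0.4, 0.2, -0.8]
grip_width: 0.158
grip_force: 30.0
```

```bash
python3 - <<'E'
from h import *
d=grab('wrist');s=d['s'];print(s['position'],s['tool_rot'],s['ft_force'])
import pickle;pickle.dump(d,open('w3.pkl','wb'))
a=grab('scene')
c=cv2.resize(d['frame'][150:400,220:420],(480,600),interpolation=2);e=cv2.resize(a['frame'][220:300,380:420],(300,600),interpolation=2)
cv2.imwrite('pics/w3.png',np.clip(np.hstack([c,e])[:,:,::-1].astype(float)*1.5,0,255).astype(np.uint8))
E
```

```text
[0.64083425 0.21602287 0.12427677] [2.40734166 2.01646914 0.00411708] [ 0.43882877  0.23447756 -0.76589575]
```

View pics/w3.png

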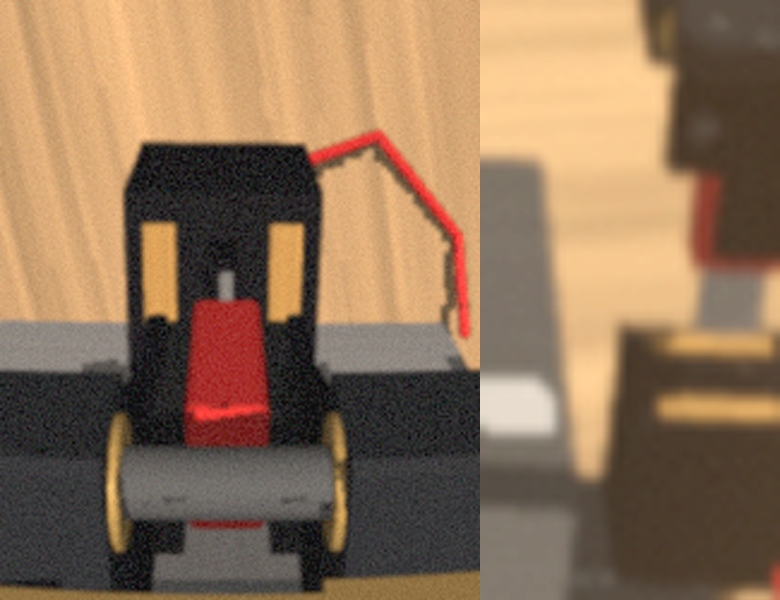

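The wrist crop shows the strips centred at crop columns 160 and 286, the slot's far end near crop row 240, and the blade tip at crop (227,270). I'll compare these in the tool frame.

```bash
python3 - <<'E'
from h import *
import pickle;d=pickle.load(open('w3.pkl','rb'));s=d['s'];f=d['frame']
M=R.from_rotvec(s['tool_rot']).as_matrix();z0=s['position'][2]
tl=lambda u,v,z:((M.T@(onz(d,u,v,z)-s['position']))[:2]*1000).round(2)
C=lambda x,y:(220+(x+.5)/2.4-.5,150+(y+.5)/2.4-.5)
for x,y in((160,224),(285.5,224),(160,270),(285.5,270),(222.7,240)):print('strip',tl(*C(x,y),.075))
for v in range(244,268,2):print(v,f[v,308:320].sum(-1),tl(314,v,.075),tl(314,v,z0-.0333))
for z in(-.0333,-.009):print('blade edges',tl(*C(219,272),z0+z),tl(*C(235,272),z0+z),tl(*C(193,300),z0+z),tl(*C(262,300),z0+z))
print('top',tl(*C(186,410),z0+.0367),tl(*C(270,405),z0+.0367))
E
```

```text
strip [ 12.11 -15.9 ]
strip [12.13 15.72]
strip [ -0.33 -16.18]
strip [-0.31 16.  ]
strip [ 7.85 -0.1 ]
244 [102  80  84  62  68  76  54  51  97  66  89  95] [11.51  0.81] [16.9   0.81]
246 [61 82 79 85 97 89 42 87 79 71 79 80] [10.24  0.81] [15.71  0.81]
248 [57 35 79 79 97 81 83 68 84 56 97 81] [8.95 0.81] [14.53  0.81]
250 [83 71 13 63 79 83 81 20 42 62 40 79] [7.67 0.81] [13.34  0.81]
252 [53 40 77 32 44 51 46 23 24 74 76 93] [6.38 0.81] [12.15  0.81]
254 [64 74 70 61 50 64 76 55 77 54 47 65] [5.08 0.81] [10.95  0.82]
256 [74 31 84 54 33 66 22 32 49 76 76 76] [3.78 0.82] [9.74 0.82]
258 [ 74  53  51  82  80  86 105  88  66  29  60  83] [2.47 0.82] [8.53 0.82]
260 [65 74 47 33 38 55 96 90 48 28 74 63] [1.16 0.82] [7.32 0.82]
262 [ 68  94  79 101 106 122 125 133  96  78  59  61] [-0.16  0.82] [6.1  0.82]
264 [ 75 101 117 176 224 247 264 255 224 163  85  73] [-1.48  0.82] [4.88 0.82]
266 [ 70  79 143 206 251 269 279 266 245 156 114  76] [-2.81  0.83] [3.65 0.83]
blade edges [ 5.46 -0.91] [5.47 2.89] [-1.78 -7.16] [-1.77  9.4 ]
blade edges [15.06 -0.69] [15.07  2.63] [ 8.71 -6.17] [8.72 8.35]
top [ 8.74 -5.73] [9.69 7.99]
```

Emit:
{"api": "jog_arm", "payload": {"commands": [[0,-0.002,-0.0005,0,0,0,0],[0,-0.002,-0.0005,-0.01,0,0,0],[0,-0.002,-0.0005,-0.022,0,0,0],[0,-0.002,-0.0005,-0.034,0,0,0],[0,-0.002,-0.0005,-0.046,0,0,0]]}}

```text
time: 6.6
position: [0.6385, 0.2154, 0.0983]
tool_rot: [-2.408, -2.018, 0.001]
ft_force: [-0.7, -0.4, 0.0]
grip_width: 0.157
grip_force: 30.0
```

Emit:
{"api": "jog_arm", "payload": {"commands": [[0,0,0,0,0,0,0],[0,0,0,0,0,0,0],[0,0,0,0,0,0,0],[0,0,0,0,0,0,0],[0,0,0,0,0,0,0]]}}

```text
time: 7.02
position: [0.6389, 0.2158, 0.0997]
tool_rot: [2.408, 2.018, 0.001]
ft_force: [0.4, -0.5, -0.5]
grip_width: 0.155
grip_force: 30.0
```

Emit:
{"api": "jog_arm", "payload": {"commands": [[0,0,0,-0.008,0,0,0],[0,0,0,-0.016,0,0,0],[0,0,0,-0.023,0,0,0],[0,0,0,-0.029,0,0,0],[0,0,0,-0.031,0,0,0]]}}

```text
time: 7.43
position: [0.6386, 0.2155, 0.0843]
tool_rot: [2.408, 2.018, -0.001]
ft_force: [-3.0, -1.7, 8.4]
grip_width: 0.158
grip_force: 30.0
```

Emit:
{"api": "jog_arm", "payload": {"commands": [[0,0,0,0,0,0,0],[0,0,0,0,0,0,0],[0,0,0,0,0,0,0],[0,0,0,0,0,0,0],[0,0,0,0,0,0,0]]}}

```text
time: 7.85
position: [0.6386, 0.2155, 0.0843]
tool_rot: [2.408, 2.018, -0.001]
ft_force: [-2.4, -1.4, 6.2]
grip_width: 0.161
grip_force: 30.0
```

Emit:
{"api": "jog_arm", "payload": {"commands": [[0.6,0,0,0,0,0,0],[0.6,0,0,0,0,0,0],[0.6,0,0,0,0,0,0],[0.6,0,0,0,0,0,0],[0.6,0,0,0,0,0,0]]}}

```text
time: 8.27
position: [0.6389, 0.2156, 0.0836]
tool_rot: [-2.408, -2.018, 0.0]
ft_force: [-0.3, 0.2, 0.3]
grip_width: 0.453
grip_force: 0.0
```

Emit:
{"api": "jog_arm", "payload": {"commands": [[0.6,0,0,0,0,0,0],[0.6,0,0,0,0,0,0],[0.6,0,0,0.05,0,0,0],[0.6,0,0,0.12,0,0,0],[0.6,0,0,0.18,0,0,0]]}}

```text
time: 8.68
position: [0.6385, 0.2155, 0.1748]
tool_rot: [-2.407, -2.018, 0.001]
ft_force: [1.2, 1.2, 1.0]
grip_width: 0.599
grip_force: 0.0
```

Emit:
{"api": "jog_arm", "payload": {"commands": [[0.6,-0.05,-0.05,0.07,0,0,0],[0.6,-0.1,-0.12,0.07,0,0,0],[0.6,-0.15,-0.18,0.07,0,0,0],[0.6,-0.15,-0.18,0.07,0,0,0],[0.6,-0.15,-0.18,0.07,0,0,0]]}}

```text
time: 9.1
position: [0.5632, 0.1222, 0.2092]
tool_rot: [2.41, 2.01, -0.002]
ft_force: [-0.1, 0.8, 0.5]
grip_width: 0.601
grip_force: 0.0
```

```bash
python3 - <<'E'
from h import *
d=grab('wrist');s=d['s'];print(s['position'],s['tool_rot'],s['ft_force'],s['grip_width'])
import pickle;pickle.dump(d,open('w4.pkl','wb'))
a=grab('scene');e=cv2.resize(a['frame'][200:320,280:440],(400,300),interpolation=2)
o=np.zeros((480+300,640,3),np.uint8);o[:480]=d['frame'];o[480:,:400]=e
cv2.imwrite('pics/w4.png',cv2.resize(o,(492,600),interpolation=cv2.INTER_AREA)[:,:,::-1])
E
```

```text
[0.5631629  0.12220192 0.20917265] [ 2.41037327e+00  2.01034099e+00 -2.29508138e-03] [-0.14595293  0.80246685  0.46089115] 0.6011931873238043
```

View pics/w4.png

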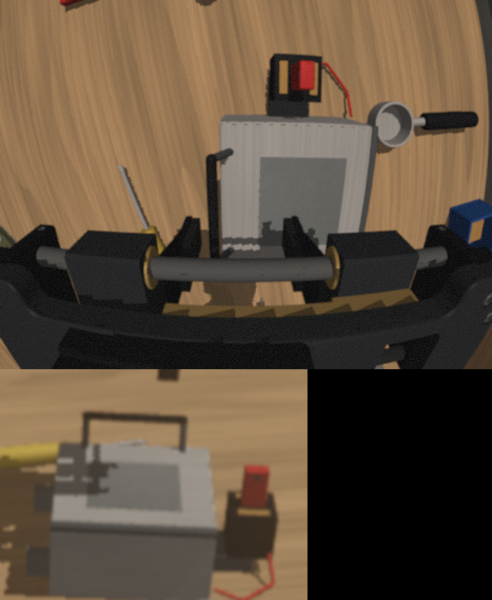

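The gauge stands home and upright in the switch, with the gripper clear of it. The bar shows at wrist column ~276, rows 203–330.

```bash
python3 - <<'E'
from h import *
import pickle;d=pickle.load(open('w4.pkl','rb'));s=d['s'];f=d['frame'].astype(int).sum(-1)
M=R.from_rotvec(s['tool_rot']).as_matrix()
for v in (215,240,260,280):
    x=np.nonzero(f[v,262:292]<110)[0]+262
    if len(x): p=onz(d,(x.min()+x.max())/2,v,.128);print(v,x.min(),x.max(),p.round(4),(M.T@(p-s['position'])).round(4))
p=onz(d,276,203,.128);print('end',p.round(4))
E
```

```text
215 269 280 [0.5414 0.1478 0.128 ] [ 0.0216 -0.0261  0.0811]
240 270 282 [0.5387 0.1301 0.128 ] [ 0.0037 -0.0256  0.0811]
260 271 282 [0.5359 0.1155 0.128 ] [-0.0112 -0.0257  0.0812]
280 271 282 [0.5326 0.1003 0.128 ] [-0.0268 -0.0263  0.0812]
end [0.5441 0.1558 0.128 ]
```

Emit:
{"api": "jog_arm", "payload": {"commands": [[0.6,-0.03,-0.02,0,0,0,0],[0.6,-0.059,-0.038,0,0,0,0],[0.6,-0.059,-0.038,-0.06,0,0,0],[0.6,-0.059,-0.038,-0.13,0,0,0],[0.6,-0.059,-0.038,-0.186,0,0,0]]}}

```text
time: 9.62
position: [0.5348, 0.1086, 0.1145]
tool_rot: [-2.405, -2.021, -0.002]
ft_force: [-0.4, 0.2, 0.0]
grip_width: 0.6
grip_force: 0.0
```

Emit:
{"api": "jog_arm", "payload": {"commands": [[0.6,0,0,0,0,0,0],[0.6,0,0,0,0,0,0],[0.35,0,0,0,0,0,0],[0.35,0,0,0,0,0,0],[0.35,0,0,0,0,0,0]]}}

```text
time: 10.03
position: [0.5359, 0.1074, 0.1179]
tool_rot: [2.406, 2.017, 0.005]
ft_force: [-0.4, 0.8, -0.5]
grip_width: 0.454
grip_force: 0.0
```

Emit:
{"api": "jog_arm", "payload": {"commands": [[0.3,0,0,-0.01,0,0,0],[0.3,0,0,-0.01,0,0,0],[0,0,0,-0.01,0,0,0],[0,0,0,-0.01,0,0,0],[0,0,0,-0.01,0,0,0]]}}

```text
time: 10.45
position: [0.5344, 0.1065, 0.111]
tool_rot: [2.408, 2.018, 0.0]
ft_force: [0.4, 0.4, 0.9]
grip_width: 0.157
grip_force: 0.0
```

Emit:
{"api": "jog_arm", "payload": {"commands": [[0,0,0,0,0,0,0],[0,0,0,0,0,0,0],[0,0,0,0,0,0,0],[0,0,0,0,0,0,0],[0,0,0,0,0,0,0]]}}

```text
time: 10.87
position: [0.5333, 0.1067, 0.1109]
tool_rot: [-2.407, -2.017, 0.003]
ft_force: [-5.4, -0.4, 4.7]
grip_width: 0.104
grip_force: 30.0
```

Emit:
{"api": "jog_arm", "payload": {"commands": [[0,0,0,0,0,0,0],[0,0,0,0,0,0,0],[0,0,0,0,0,0,0],[0,0,0,0,0,0,0],[0,0,0,0,0,0,0]]}}

```text
time: 11.28
position: [0.5332, 0.1068, 0.1109]
tool_rot: [-2.407, -2.017, 0.003]
ft_force: [-5.2, -0.9, 4.9]
grip_width: 0.103
grip_force: 30.0
```

Emit:
{"api": "jog_arm", "payload": {"commands": [[0,0.008,-0.0014,0.028,0,0,0],[0,0.018,-0.0033,0.056,0,0,0],[0,0.03,-0.0055,0.083,0,0,0],[0,0.045,-0.008,0.108,0,0,0],[0,0.045,-0.008,0.108,0,0,0]], "grip_force": 40}}

```text
time: 11.7
position: [0.5556, 0.1026, 0.1661]
tool_rot: [-2.407, -2.016, 0.005]
ft_force: [-9.2, 0.2, 2.5]
grip_width: 0.104
grip_force: 40.0
```

Emit:
{"api": "jog_arm", "payload": {"commands": [[0,0,0,0,0,0,0],[0,0,0,0,0,0,0],[0,0,0,0,0,0,0],[0,0,0,0,0,0,0],[0,0,0,0,0,0,0]]}}

```text
time: 12.12
position: [0.554, 0.1028, 0.1637]
tool_rot: [-2.405, -2.016, 0.008]
ft_force: [-7.6, -0.2, 0.9]
grip_width: 0.101
grip_force: 40.0
```

Emit:
{"api": "jog_arm", "payload": {"commands": [[0,0.018,-0.003,0.025,0,0,0],[0,0.037,-0.0065,0.048,0,0,0],[0,0.058,-0.01,0.069,0,0,0],[0,0.08,-0.0145,0.088,0,0,0],[0,0.08,-0.0145,0.088,0,0,0]]}}

```text
time: 12.53
position: [0.5959, 0.0952, 0.2115]
tool_rot: [-2.407, -2.016, 0.005]
ft_force: [-13.2, -2.7, 12.4]
grip_width: 0.099
grip_force: 40.0
```

Emit:
{"api": "jog_arm", "payload": {"commands": [[0,0,0,0,0,0,0],[0,0,0,0,0,0,0],[0,0,0,0,0,0,0],[0,0,0,0,0,0,0],[0,0,0,0,0,0,0]]}}

```text
time: 12.95
position: [0.5937, 0.0955, 0.2098]
tool_rot: [-2.405, -2.017, 0.009]
ft_force: [-12.5, -2.2, 11.3]
grip_width: 0.101
grip_force: 40.0
```

Emit:
{"api": "jog_arm", "payload": {"commands": [[0,0,0,0,0,0,0],[0,0,0,0,0,0,0],[0,0,0,0,0,0,0],[0,0,0,0,0,0,0],[0,0,0,0,0,0,0]]}}

```text
time: 13.37
position: [0.5937, 0.0955, 0.2098]
tool_rot: [-2.405, -2.017, 0.009]
ft_force: [-11.9, -1.1, 11.1]
grip_width: 0.101
grip_force: 40.0
```

```bash
python3 - <<'E'
from h import *
d=grab('wrist');s=d['s'];print(s['position'],s['ft_force'],s['grip_width'],s['grip_force'],abs(s['qd']).max())
a=grab('scene');e=cv2.resize(a['frame'][170:320,260:460],(640,480),interpolation=2)
import pickle;pickle.dump((d,a),open('w5.pkl','wb'))
cv2.imwrite('pics/w5.png',cv2.resize(np.vstack([d['frame'],e]),(400,600),interpolation=cv2.INTER_AREA)[:,:,::-1])
E
```

```text
[0.59371976 0.09550044 0.20979865] [-11.94294415  -1.06249756  11.14786898] 0.10056112813304646 40.010356307029724 0.0012945707126100325
```

View pics/w5.png

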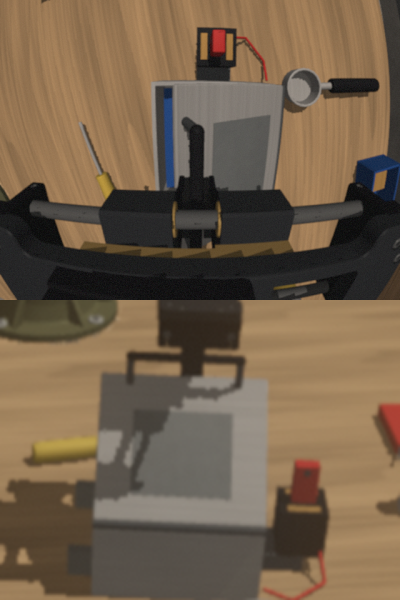

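The lid is open, with the bar held in the fingers. Its ends are at scene (325,197) and (381,199), and the red gauge is upright in the switch. I'll check the angle from the image.

```bash
python3 - <<'E'
from h import *
import pickle;d,a=pickle.load(open('w5.pkl','rb'))
n=np.array([.179,.984,0]);x=np.array([.984,-.179,0])
m0=np.array([.534,.102,.128]);h=m0+.165*x;h[2]=.09
for px,off in(((353,198.3),0),((325,197.3),-.055),((381.3,199.5),.055)):
    o,w=ray(a,*px);p=o+w*((h+off*n-o)@n)/(w@n);r=p-h-off*n
    print(p.round(4),'r',np.hypot(r@x,r[2]).round(4),'ang',np.degrees(np.arctan2(r[2],-r@x)-np.arctan2(.038,.165)).round(1))
o,w=ray(a,353,198.3)
for t in(35,38,40,42,45):
    c,s=np.cos(np.radians(t)),np.sin(np.radians(t));p=h+x*(-.165*c+.038*s);p[2]=.09+.165*s+.038*c
    q=a['camera_from_world']@[*p,1];f=240/np.tan(np.radians(a['vfov'])/2);print(t,(q[:2]/q[2]*f+[a['cx'],a['cy']]).round(1))
E
```

```text
[0.5945 0.091  0.2272] r 0.1718 ang 40.0
[0.6562 0.0239 0.2647] r 0.1774 ang 67.0
[0.6164 0.1429 0.2335] r 0.17 ang 44.6
35 [352.6 201.1]
38 [352.8 200.1]
40 [353.  199.5]
42 [353.1 199.1]
45 [353.3 198.6]
```

```bash
python3 -c "
from bench import ctrl
print(ctrl.close_job())"
```

```text
the job is handed in; nothing more can be done
None
```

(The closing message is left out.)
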